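Turn the mirror leaf of the grooming case

ROBOT

A 6-joint arm with a two-finger parallel gripper is mounted at the origin on the work surface. World frame = base frame: x ahead of the robot, y to its left, z up, the work surface at z = 0. Lengths are in mm, angles in rad, forces in N, time in s.
With the tool pointing down it reaches from about 350 to 775 mm from the base axis. Payload 7.3 kg.
Tool frame: the origin (TCP) lies at the very end of the fingers, on their centre line; the grasp point (between the pads) lies 19 mm behind it; z points along the fingers, y is the line along which they close (so a half turn about z gives the same grasp; the last joint's range is limited). The gripper opens to 92 mm and grips with 3 to 60 N. Pads are 19 mm wide; open, the fingers measure 130 mm over their backs; the gripper's body (75 mm by 190 mm) begins 47 mm behind the grasp point.
Start: joints at [1.175, 0.342, 1.524, -0, 1.275, -0.146], TCP at [129.769, 508.729, 226.741] pointing down, gripper open.
Joint ranges: [-2.53, 2.53], [-0.77, 2.02], [0.04, 2.7], [-1, 4.14], [0.28, 2.66], [-3.11, 3.11]. Speed limits (rad/s): [2.57, 2.57, 3.14, 3.14, 3.14, 3.14].

INTERFACE

Orientations are given as [roll, pitch, yaw] about the fixed x, y, z axes, in that order (R = Rz(yaw) Ry(pitch) Rx(roll)).
In Python, from plant import * gives the robot as it stands.
- The arm moves only by the tool arm_command, never from a script. Its arguments are lists of equal length, an entry for each row: "gripper": the finger opening in mm, from 0 to 91.8; "dp": the shift along the tool's x, y, z in units of 25 mm (1.0 is 25 mm), a list of three; "twist": the turn about the tool's z in units of 5 degrees (1.0 is 5 degrees). A call has exactly 5 rows; each row shifts and turns the commanded pose from where the row before left it, along the tool's axes as they then stand; what a row does not reach is not made up. A row lasts 1/8 s, in which the tool goes at most 62.5 mm and 10.7 degrees, less where a joint would pass 70% of its speed; a pose out of reach is approached as far as the arm can. A call is refused whole if a number of a shift passes 1 or a number of a turn 1, either way. A call with a gripper value outside its range is refused whole. The fingers move at their own pace and stop on an object; the grip force is fixed at half the most. Time passes only in rows, so rows that do not move let the fingers close, or fill a call up. It gives the time, the measured TCP pose, the force, the opening and the grip force at its end, in the units of the state.
- get_obs(): the state, without advancing time (a new reading comes with each control period).
- capture(name): name is "scene" or "top" or "wrist"; returns the picture (420x560x3 uint8, red, green, blue); there is no depth.
- get_calibration(name): a dict with "mtx" (3x3 intrinsics, pixels), "position" and "attitude" of the camera in the world; the wrist camera has in their place "mount" (4x4, takes a point from camera to tool coordinates, whose origin is the TCP and whose axes are the flange's). Camera axes: x right, y down, z forward; pixel columns grow to the right and rows downward; lengths in mm; the calibration is good to about 2 mm. The wrist camera is an equidistant fisheye: a pixel r from the principal point sees the ray r / f radians off the axis. A picture is of the moment at which its call begins: read the wrist's pose just before it. get_calibration takes no time and is no camera call.
- close_job(): hands the job in; it is judged then, once.
The state is a dict: "time": time; "joint_positions": joint angles; "dq": joint speeds; "tau": joint torques, N m; "tool_pos": TCP position; "tcp_rot": TCP orientation; "contact_force": force on the tool from outside, world axes, zero at the start; "moment": the same for the moment, N m; "grip_width": finger opening in mm; "finger_force": force on a finger pad.
Only numpy, scipy, OpenCV 4.12 (cv2) and the standard library are available. Lean on these libraries where they do the work, as an engineer would, in place of code of your own. Each camera call takes 0.05 s, during which the arm holds its last target. There are 200 camera calls.

TASK

The mirror leaf of the open grooming case stands ajar over the near tray, the one with the guard combs. With your fingertips, gently push the leaf up and over its spine and press it down until it lies flat on the far tray. Do not pinch the leaf, do not lift the case or shove it out of place, and leave the trimmer, soap dish, brush and acrylic box where they stand.

Things in the scene. Friction and masses are not known exactly. Their poses are not given: they have to be found in the camera images.
- case: Open grooming case of dark wood lying like an open book, 224 (x) x 150 (y) x 26 mm high, loose, 0.8 to 1.1 kg with its leaf. Origin: centre of its underside. Its y axis runs along the spine; the near tray on the robot's side (-x) holds two black guard combs on a spring clip, the far tray (+x) a flat tin, all below the rims of the trays.
- spine (a point): Middle of the hinge axis of the leaf, on the spine, 30.5 mm above the case's underside; axes parallel to the case's.
- leaf (a joint): Angle of the leaf about the spine (rad): 0 lying flat on the near tray (towards the case's -x), 1.57 upright, 3.14 lying flat on the far tray (+x), where it stops. It starts ajar at about 0.4 to 0.8. The hinge is stiff: the leaf stays at whatever angle it is left, and about 1 to 2 N at its free edge moves it.
- leaf_edge (a point): Middle of the leaf's free edge, 108 mm from the hinge axis; point -x points from hinge to edge, +z is the side facing up when on the near tray. The leaf: white plastic frame, 126 mm wide along the spine, 3.5 mm thick, a thin steel mirror plate (88 x 116 mm) on each side, 7.5 mm thick over both, centred on the plane through hinge and edge. The last 5 mm at the edge is bare frame.
- leaf_front: Mirror plate on the side that faces up while the leaf is on the near tray. Origin on the leaf's hinge line, 2.75 mm off its middle plane.
- leaf_back: Mirror plate on the other side: the underside at the start, facing up once the leaf lies on the far tray. Origin on the leaf's hinge line, 2.75 mm off its middle plane.
- trimmer: Black cylindrical trimmer standing upright, 40 mm across, 125 mm tall; loose. Origin: centre of its foot. Leave alone.
- soap_dish: White ceramic soap dish with a bar of soap, 85 x 115 x 24 mm high; loose. Origin: centre of its underside. Leave alone.
- brush: Beech beard brush lying bristles down, 46 x 88 x 38 mm high; loose. Origin: centre of its underside. Leave alone.
- acrylic_box: Clear acrylic box with a closed grey snap latch, 77 x 92 x 38 mm high; loose. Origin: centre of its underside. Leave alone.

How it is judged:
By the outcome, as a careful person would: the job done as asked, in the order asked, and still so for the second after the job is handed in, with the robot touching nothing.
It also fails if it takes over 42 s, if anything falls off the work surface, if the arm or the gripper's body presses on something with over 40 N, if the wrist force passes 120 N, or if a joint passes its speed limit or range.

## Working session

There is one attempt and no reset: what is moved stays moved. The work goes in short steps, Python scripts to look and compute and a tool call to move; the robot and the scene stay as the last step left them, time stands still between calls to the robot, and variables do not carry over. Pictures are saved under pics/ and viewed, at most 10 in all, crops included, and the job is handed in when it is done.

Besides the shell and the picture viewer there is one more tool, called after ">>>" as a command line: name --pt "numbers of a row" for each row, then --argument value for the rest. arm_command: Moves the arm, as the interface text tells. Its arguments: {"type":"object","properties":{"gripper":{"type":"array"},"dp":{"type":"array"},"twist":{"type":"array"}},"required":["gripper","dp","twist"]}

```bash
mkdir -p pics; ls; python3 - <<'E'
from plant import *
import cv2,numpy as np
o=get_obs();print(o)
a=capture("scene");b=capture("top")
cv2.imwrite("pics/s0.png",a[:,:,::-1]);cv2.imwrite("pics/t0.png",b[:,:,::-1])
for n in("scene","top","wrist"):print(n,get_calibration(n))
E
```

```text
pics
{'time': 0.0, 'joint_positions': array([ 1.17498847e+00,  3.42720223e-01,  1.52504965e+00,  9.39441887e-06,
        1.27539012e+00, -1.46025169e-01]), 'dq': array([-0.00056939,  0.00097126, -0.00036545,  0.00185145, -0.00138494,
        0.00031744]), 'tau': array([ 2.13301231e-03, -4.31249821e+01, -2.44223750e+01,  7.18952995e-02,
        5.58874710e-02, -1.19446186e-04]), 'tool_pos': array([129.60138684, 508.31870965, 226.03487366]), 'tcp_rot': array([-3.14004330e+00, -2.36946043e-04,  2.89180704e+00]), 'contact_force': array([-0.00089909, -0.5575139 ,  0.21827902]), 'moment': array([0.07568997, 0.02419725, 0.03809744]), 'finger_force': 0.0, 'grip_width': 91.90689879028808}
scene {'mtx': array([[399.43238098,   0.        , 280.73032014],
       [  0.        , 399.43238098, 206.89428239],
       [  0.        ,   0.        ,   1.        ]]), 'position': array([1106.44020984,  -76.87785935,  926.80513308]), 'attitude': array([-2.58644453, -0.01530293,  1.35518485])}
top {'mtx': array([[430.16215508,   0.        , 279.78790663],
       [  0.        , 430.16215508, 212.28966759],
       [  0.        ,   0.        ,   1.        ]]), 'position': array([ 311.34485272,   49.22815016, 1284.43611704]), 'attitude': array([-2.93694311,  0.00684444, -1.53941877])}
wrist {'mtx': array([[325.1922621 ,   0.        , 282.31139962],
       [  0.        , 325.1922621 , 207.31972836],
       [  0.        ,   0.        ,   1.        ]]), 'mount': array([[-1.16413779e-03, -9.52046362e-01, -3.05951580e-01,
         8.31471787e+01],
       [ 9.99999321e-01, -1.09459008e-03, -3.98875191e-04,
        -1.36570915e+00],
       [ 4.48561108e-05, -3.05951837e-01,  9.52046990e-01,
        -1.57052627e+02],
       [ 0.00000000e+00,  0.00000000e+00,  0.00000000e+00,
         1.00000000e+00]])}
```

View pics/s0.png

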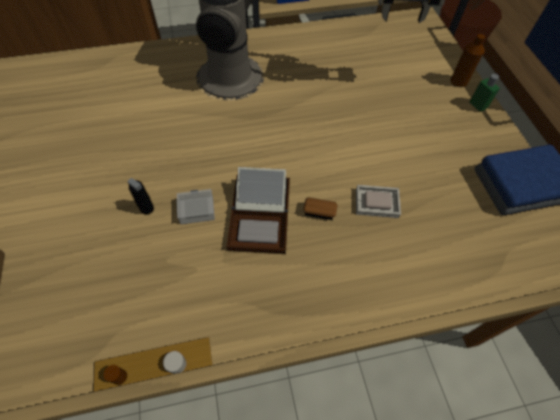

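View pics/t0.png

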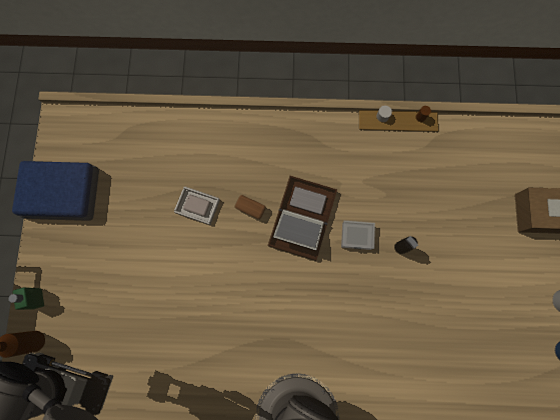

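Scene and top views show the case at about (260,210) in scene and (303,218) in top. The acrylic box and trimmer are on its -y side and the brush and soap dish on its +y side. Next I measure the corners.

```bash
cat > h.py <<'E'
import numpy as np,cv2
from scipy.spatial.transform import Rotation as Rn
from plant import *
def ray(n,uv):
    c=get_calibration(n);R=Rn.from_euler('xyz',c['attitude']).as_matrix()
    d=R@np.linalg.solve(c['mtx'],[uv[0],uv[1],1]);return np.array(c['position']),d/np.linalg.norm(d)
def onplane(n,uv,z):
    p,d=ray(n,uv);return p+d*(z-p[2])/d[2]
def cross(r1,r2):
    (p,d),(q,e)=r1,r2;A=np.c_[d,-e];s=np.linalg.lstsq(A,q-p,rcond=None)[0]
    a=p+s[0]*d;b=q+s[1]*e;return (a+b)/2,np.linalg.norm(a-b)
E
python3 - <<'E'
from h import *
t=cv2.imread('pics/t0.png');s=cv2.imread('pics/s0.png')
for n,im,(x0,x1,y0,y1) in(('top',t,(255,350,165,270)),('scene',s,(222,298,160,260))):
    g=im[y0:y1,x0:x1].astype(int);m=(g.max(2)<75).astype(np.uint8)
    m=cv2.morphologyEx(m,cv2.MORPH_OPEN,np.ones((2,2)))
    c=max(cv2.findContours(m,0,2)[0],key=cv2.contourArea)
    r=cv2.boxPoints(cv2.minAreaRect(c))+[x0,y0]
    for p in r:print(n,p.round(1),onplane(n,p,26).round(1))
a=cv2.resize(t[165:270,255:350],None,fx=4,fy=4,interpolation=2);b=cv2.resize(s[160:260,222:298],(319,420),interpolation=2)
cv2.imwrite('pics/c.png',np.hstack([a,b]));print(a.shape)
E
```

```text
top [268.2 247.6] [465.2  96.7  26. ]
top [289.5 175.9] [686.   40.1  26. ]
top [350.6 194. ] [ 634.8 -145.2   26. ]
top [329.3 265.7] [417.7 -83.   26. ]
scene [221.9 252.4] [ 663.1 -114.7   26. ]
scene [224.2 177.9] [439.3 -77.   26. ]
scene [289.5 180. ] [482.9  98.6  26. ]
scene [287.1 254.4] [701.9  42.   26. ]
(420, 380, 3)
```

View pics/c.png

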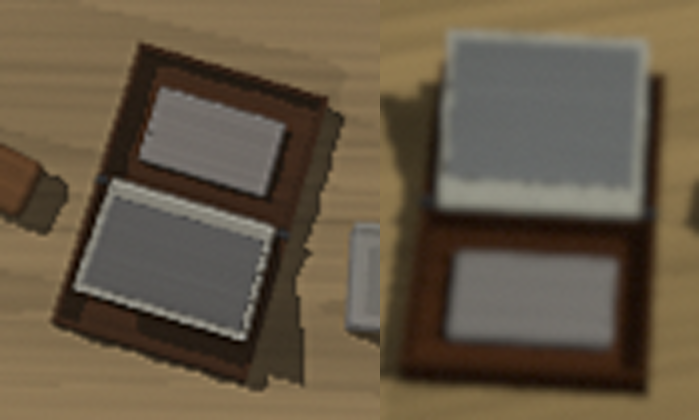

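The crop shows the case turned about 15°, with hinge pins at top (281,210)/(325,223.5) and scene (287,210.5)/(233,208). The leaf's free-edge corners are at top (273.5,238)/(316.5,250) and scene (286,169)/(238,167).

```bash
python3 - <<'E'
from h import *
P={'pinL':((280.8,210),(287,210.5)),'pinR':((325.2,223.5),(232.7,208.3)),'edgeL':((273.5,237.8),(285.9,169)),'edgeR':((316.5,250),(238,167.1)),'farL':((290,175.8),(285.4,253.3)),'farR':((337,189.5),(227.5,250))}
Q={}
for k,(a,b) in P.items():
    Q[k],e=cross(ray('top',a),ray('scene',b));print(k,Q[k].round(1),round(e,1))
h=(Q['pinL']+Q['pinR'])/2;h2=(onplane('top',(303,216.75),30.5)+onplane('scene',(259.85,209.4),30.5))/2
ed=(Q['edgeL']+Q['edgeR'])/2
for v in('pin','edge','far'):
    w=Q[v+'L']-Q[v+'R'];print(v,np.linalg.norm(w),np.degrees(np.arctan2(-w[0],w[1])))
d=ed-h2;print(h,h2,ed,np.linalg.norm(d),np.degrees(np.arctan2(d[2],np.hypot(d[0],d[1]))))
o=get_obs();print(np.linalg.norm(h2[:2]),np.degrees(o['tcp_rot'][2]))
E
```

```text
pinL [579.2  66.3  29.1] 6.3
pinR [542.1 -69.4  26.5] 0.7
edgeL [486.7  83.3  84.9] 5.4
edgeR [455.6 -38.6  85.7] 4.2
farL [691.   39.4  10.9] 2.1
farR [ 651.7 -103.3   11.3] 5.7
pin 140.71775308975938 -15.27180823517172
edge 125.76227053834384 -14.310464741123011
far 148.07182937692187 -15.386359747963448
[560.672902    -1.55980842  27.80489267] [561.18945347  -1.63504922  30.5       ] [471.11105107  22.3348727   85.33004438] 108.14346722742556 30.465010114793778
561.191835361998 165.68675955227246
```

>>> arm_command --gripper '[0,0,0,0,0]' --pt "-0.86 -0.765 0" --pt "-0.86 -0.765 0" --pt "-0.86 -0.765 0" --pt "-0.86 -0.765 0" --pt "-0.86 -0.765 0" --twist '[0.14,0,0,0,0]'

```text
time: 0.72
tool_pos: [209.4, 387.8, 226.5]
tcp_rot: [-3.141, -0.0, 2.88]
contact_force: [0.6, 0.4, 0.1]
grip_width: 46.1
finger_force: 0.0
```

>>> arm_command --gripper '[0,0,0,0,0]' --pt "-0.86 -0.765 0" --pt "-0.86 -0.765 0" --pt "-0.86 -0.765 0" --pt "-0.86 -0.765 0" --pt "-0.86 -0.765 0" --twist '[0,0,0,0,0]'

```text
time: 1.35
tool_pos: [288.4, 267.6, 226.5]
tcp_rot: [-3.141, -0.0, 2.88]
contact_force: [0.2, 0.2, -0.3]
grip_width: 1.0
finger_force: 0.0
```

>>> arm_command --gripper '[0,0,0,0,0]' --pt "-0.86 -0.765 0" --pt "-0.86 -0.765 0" --pt "-0.86 -0.765 0" --pt "-0.86 -0.765 0" --pt "-0.86 -0.765 0" --twist '[0,0,0,0,0]'

```text
time: 1.98
tool_pos: [367.5, 147.4, 226.5]
tcp_rot: [-3.142, -0.0, 2.88]
contact_force: [0.5, -0.5, -0.0]
grip_width: 0.0
finger_force: 0.0
```

>>> arm_command --gripper '[0,0,0,0,0]' --pt "-0.76 -0.765 0.5" --pt "-0.76 -0.765 0.7" --pt "-0.76 -0.765 0.7" --pt "-0.76 -0.765 0.5" --pt "-0.76 -0.765 0" --twist '[0,0,0,0,0]'

```text
time: 2.6
tool_pos: [433.7, 30.6, 165.5]
tcp_rot: [-3.141, -0.003, 2.879]
contact_force: [-0.2, -0.1, 1.4]
grip_width: 0.9
finger_force: 0.0
```

```bash
cat >> h.py <<'E'
U=np.array([.966,-.259]);V=np.array([.259,.966]);H=np.array([561.2,-1.6])
def uv(p):
    d=np.array(p[:2])-H;return (d@U).round(1),(d@V).round(1),round(float(p[2]),1)
def wcam(o):
    c=get_calibration('wrist');T=np.eye(4);T[:3,:3]=Rn.from_euler('xyz',o['tcp_rot']).as_matrix();T[:3,3]=o['tool_pos'];return c['mtx'],T@c['mount']
def wproj(o,P):
    K,T=wcam(o);q=np.linalg.inv(T)@np.r_[P,1];th=np.arctan2(np.hypot(q[0],q[1]),q[2]);d=q[:2]/np.hypot(q[0],q[1]);return K[:2,2]+K[0,0]*th*d
def wray(o,p):
    K,T=wcam(o);d=(np.array(p)-K[:2,2])/K[0,0];th=np.hypot(*d);v=T[:3,:3]@np.r_[np.sin(th)*d/th,np.cos(th)];return T[:3,3],v
E
python3 - <<'E'
from h import *
o=get_obs();im=capture('wrist')[:,:,::-1].copy();print(uv(o['tool_pos']))
cv2.imwrite('pics/w1.png',im)
for k,u,v,z in(('edgeL',-93,63,85.3),('edgeR',-93,-63,85.3),('hL',0,63,30.5),('hR',0,-63,30.5),('nearL',-112,75,26),('nearR',-112,-75,26)):
    P=np.r_[H+u*U+v*V,z];print(k,wproj(o,P).round(0))
E
```

```text
(np.float64(-131.5), np.float64(-1.9), 165.5)
edgeL [362. 259.]
edgeR [211. 260.]
hL [343. 312.]
hR [229. 312.]
nearL [362. 215.]
nearR [209. 215.]
```

View pics/w1.png

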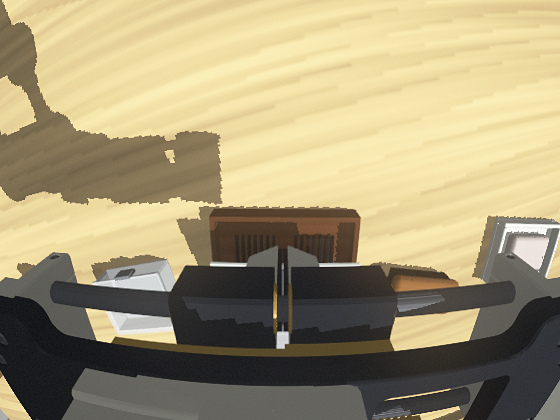

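The wrist view confirms the estimate: the case's near rim spans (211–360, 210) and the leaf edge is at row ~263, both as predicted. Now I go down in front of the edge and make contact slowly.

>>> arm_command --gripper '[0,0,0,0,0]' --pt "0 0 0.9" --pt "0 0 1" --pt "0 0 1" --pt "0 0 1" --pt "-0.1 0 0.2" --twist '[0,0,0,0,0]'

```text
time: 3.28
tool_pos: [435.4, 31.0, 63.0]
tcp_rot: [-3.141, -0.003, 2.88]
contact_force: [-0.2, -0.3, -0.1]
grip_width: 0.1
finger_force: 0.0
```

>>> arm_command --gripper '[0,0,0,0,0]' --pt "-0.2 0 0" --pt "-0.2 0 0" --pt "-0.2 0 0" --pt "-0.15 0 0" --pt "-0.1 0 0" --twist '[0,0,0,0,0]'

```text
time: 3.9
tool_pos: [457.5, 25.1, 64.4]
tcp_rot: [3.141, 0.0, 2.879]
contact_force: [0.2, -0.0, -0.3]
grip_width: 0.2
finger_force: 0.0
```

>>> arm_command --gripper '[0,0,0,0,0]' --pt "-0.08 0 0" --pt "-0.08 0 -0.04" --pt "-0.08 0 -0.08" --pt "-0.08 0 -0.12" --pt "-0.08 0 -0.12" --twist '[0,0,0,0,0]'

```text
time: 4.53
tool_pos: [466.6, 22.6, 73.3]
tcp_rot: [-3.142, -0.001, 2.88]
contact_force: [-1.6, 0.5, -0.2]
grip_width: 0.5
finger_force: 0.7
```

>>> arm_command --gripper '[0,0,0,0,0]' --pt "-0.13 0 -0.18" --pt "-0.14 0 -0.18" --pt "-0.15 0 -0.18" --pt "-0.16 0 -0.17" --pt "-0.17 0 -0.17" --twist '[0,0,0,0,0]'

```text
time: 5.15
tool_pos: [485.3, 17.7, 95.5]
tcp_rot: [3.141, 0.0, 2.88]
contact_force: [0.3, 0.6, -0.1]
grip_width: 0.4
finger_force: 0.4
```

```bash
python3 - <<'E'
from h import *
o=get_obs();print(uv(o['tool_pos']),o['contact_force'])
a=capture('scene')[:,:,::-1][150:270,190:330];b=capture('top')[:,:,::-1][155:275,235:375]
cv2.imwrite('pics/m1.png',np.hstack([cv2.resize(i,None,fx=2.8,fy=2.8,interpolation=2) for i in(a,b)]))
E
```

```text
(np.float64(-78.3), np.float64(-1.0), 95.5) [ 0.30874976  0.57114745 -0.08926528]
```

View pics/m1.png

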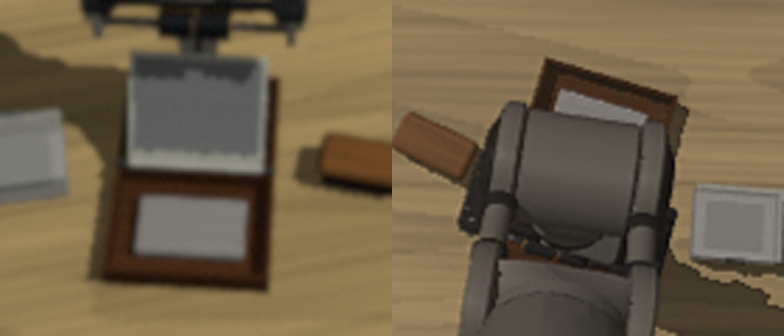

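The leaf's top edge is at scene row ~170.7, the fingertip is behind it, and the case is in its place. Next I get the leaf angle from that.

```bash
cat >> h.py <<'E'
def sproj(P):
    c=get_calibration('scene');R=Rn.from_euler('xyz',c['attitude']).as_matrix();q=c['mtx']@(R.T@(P-c['position']));return q[:2]/q[2]
def edge(a,v=0):return np.r_[H-108*np.cos(a)*U+v*V,30.5+108*np.sin(a)]
E
python3 - <<'E'
from h import *
for a in np.arange(.4,3.2,.1):print(round(a,1),sproj(edge(a,63)).round(1),sproj(edge(a,-63)).round(1))
E
```

```text
0.4 [285.  170.2] [237.9 168. ]
0.5 [285.  169.4] [237.4 167.2]
0.6 [285. 169.] [236.9 166.8]
0.7 [285. 169.] [236.4 166.8]
0.8 [284.9 169.4] [235.9 167.1]
0.9 [284.9 170.3] [235.3 168. ]
1.0 [284.8 171.6] [234.7 169.2]
1.1 [284.7 173.3] [234.2 170.9]
1.2 [284.6 175.4] [233.6 173.1]
1.3 [284.4 178. ] [233.  175.6]
1.4 [284.3 180.9] [232.4 178.5]
1.5 [284.1 184.2] [231.9 181.8]
1.6 [283.9 187.9] [231.4 185.4]
1.7 [283.7 191.8] [230.9 189.3]
1.8 [283.5 196. ] [230.5 193.5]
1.9 [283.3 200.3] [230.1 197.8]
2.0 [283.1 204.8] [229.8 202.3]
2.1 [282.9 209.4] [229.5 206.8]
2.2 [282.6 213.9] [229.3 211.4]
2.3 [282.4 218.5] [229.2 215.9]
2.4 [282.2 222.9] [229.1 220.3]
2.5 [282.  227.1] [229.1 224.6]
2.6 [281.8 231.1] [229.2 228.6]
2.7 [281.7 234.9] [229.3 232.4]
2.8 [281.5 238.3] [229.5 235.8]
2.9 [281.4 241.4] [229.8 238.9]
3.0 [281.3 244.1] [230.1 241.6]
3.1 [281.2 246.4] [230.4 244. ]
```

>>> arm_command --gripper '[0,0,0,0,0]' --pt "-0.16 0 -0.12" --pt "-0.16 0 -0.11" --pt "-0.16 0 -0.1" --pt "-0.16 0 -0.09" --pt "-0.16 0 -0.08" --twist '[0,0,0,0,0]'

```text
time: 5.88
tool_pos: [504.6, 12.5, 107.9]
tcp_rot: [3.141, 0.0, 2.88]
contact_force: [-1.7, -0.4, 1.9]
grip_width: 0.8
finger_force: 0.9
```

>>> arm_command --gripper '[0,0,0,0,0]' --pt "-0.18 0 -0.07" --pt "-0.18 0 -0.06" --pt "-0.18 0 -0.05" --pt "-0.18 0 -0.04" --pt "-0.18 0 -0.03" --twist '[0,0,0,0,0]'

```text
time: 6.5
tool_pos: [526.3, 6.6, 114.0]
tcp_rot: [3.142, 0.0, 2.88]
contact_force: [-2.0, -0.3, 0.5]
grip_width: 0.6
finger_force: 0.6
```

>>> arm_command --gripper '[0,0,0,0,0]' --pt "-0.18 0 0" --pt "-0.18 0 0" --pt "-0.18 0 0" --pt "-0.18 0 0" --pt "-0.18 0 0" --twist '[0,0,0,0,0]'

```text
time: 7.12
tool_pos: [548.0, 0.8, 113.9]
tcp_rot: [3.142, -0.0, 2.88]
contact_force: [-1.1, -0.2, -0.2]
grip_width: 0.7
finger_force: 0.4
```

```bash
python3 - <<'E'
from h import *
o=get_obs();print(uv(o['tool_pos']),o['contact_force'])
a=capture('scene')[:,:,::-1][150:270,190:330]
cv2.imwrite('pics/m2.png',cv2.resize(a,None,fx=4,fy=4,interpolation=2))
E
```

```text
(np.float64(-13.3), np.float64(-1.1), 113.9) [-1.11613842 -0.17614569 -0.16870271]
```

View pics/m2.png

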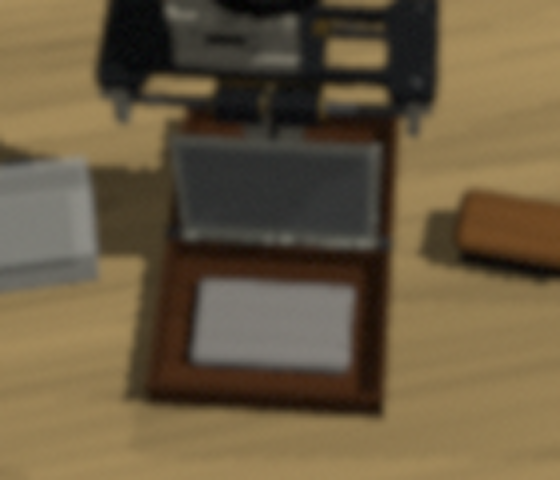

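Leaf edge at crop row 138 (scene row 184.5) puts the leaf at about 1.53 rad, and the hinge pins have not moved. Now I carry it over.

>>> arm_command --gripper '[0,0,0,0,0]' --pt "-0.19 0 0" --pt "-0.19 0 0" --pt "-0.19 0 0.01" --pt "-0.19 0 0.02" --pt "-0.16 0 0.04" --twist '[0,0,0,0,0]'

```text
time: 7.8
tool_pos: [570.3, -5.2, 112.2]
tcp_rot: [3.141, 0.0, 2.88]
contact_force: [-0.9, 1.6, 0.1]
grip_width: 0.5
finger_force: 0.4
```

>>> arm_command --gripper '[0,0,0,0,0]' --pt "-0.16 0 0.04" --pt "-0.16 0 0.05" --pt "-0.16 0 0.06" --pt "-0.15 0 0.07" --pt "-0.15 0 0.08" --twist '[0,0,0,0,0]'

```text
time: 8.43
tool_pos: [589.2, -10.2, 104.7]
tcp_rot: [3.141, 0.0, 2.88]
contact_force: [-0.6, -0.8, 1.1]
grip_width: 0.4
finger_force: 0.4
```

>>> arm_command --gripper '[0,0,0,0,0]' --pt "-0.15 0 0.08" --pt "-0.14 0 0.09" --pt "-0.13 0 0.1" --pt "-0.13 0 0.1" --pt "-0.13 0 0.11" --twist '[0,0,0,0,0]'

```text
time: 9.05
tool_pos: [605.5, -14.6, 92.5]
tcp_rot: [3.141, 0.0, 2.88]
contact_force: [-0.1, 0.5, -0.0]
grip_width: 0.4
finger_force: 0.3
```

```bash
python3 - <<'E'
from h import *
o=get_obs();print(uv(o['tool_pos']),o['contact_force'])
a=capture('scene')[:,:,::-1][150:270,190:330]
cv2.imwrite('pics/m3.png',cv2.resize(a,None,fx=4,fy=4,interpolation=2))
E
```

```text
(np.float64(46.1), np.float64(-1.1), 92.5) [-0.0535485   0.47193624 -0.04426993]
```

View pics/m3.png

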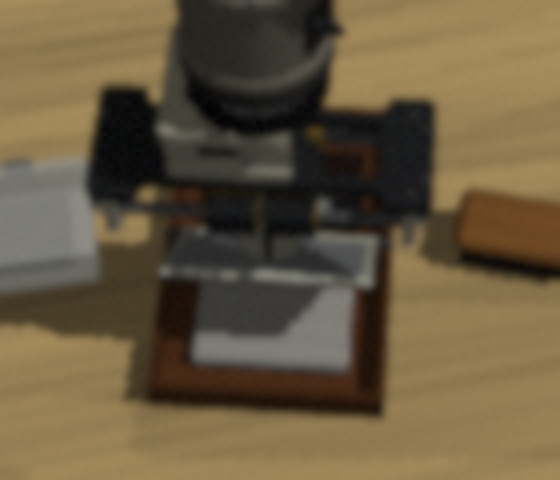

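The edge is at crop rows 270–285, so the leaf is at about 2.35 rad. The finger is on its back and the case hasn't moved. Continuing down.

>>> arm_command --gripper '[0,0,0,0,0]' --pt "-0.12 0 0.11" --pt "-0.12 0 0.12" --pt "-0.12 0 0.12" --pt "-0.11 0 0.13" --pt "-0.11 0 0.13" --twist '[0,0,0,0,0]'

```text
time: 9.72
tool_pos: [619.3, -18.3, 77.2]
tcp_rot: [3.142, -0.0, 2.88]
contact_force: [-0.5, 0.4, 0.1]
grip_width: 0.4
finger_force: 0.2
```

>>> arm_command --gripper '[0,0,0,0,0]' --pt "-0.07 0 0.14" --pt "-0.07 0 0.15" --pt "-0.06 0 0.15" --pt "-0.06 0 0.15" --pt "-0.05 0 0.15" --twist '[0,0,0,0,0]'

```text
time: 10.35
tool_pos: [626.8, -20.3, 58.7]
tcp_rot: [3.142, 0.0, 2.88]
contact_force: [0.1, -0.0, 1.3]
grip_width: 0.6
finger_force: 0.2
```

>>> arm_command --gripper '[0,0,0,0,0]' --pt "-0.04 0 0.13" --pt "-0.04 0 0.12" --pt "-0.03 0 0.1" --pt "-0.03 0 0.1" --pt "-0.02 0 0.1" --twist '[0,0,0,0,0]'

```text
time: 10.98
tool_pos: [630.5, -21.3, 45.0]
tcp_rot: [3.142, -0.0, 2.88]
contact_force: [-0.1, -0.4, 0.6]
grip_width: 0.2
finger_force: 0.2
```

>>> arm_command --gripper '[0,0,0,0,0]' --pt "0 0 0.08" --pt "0 0 0.08" --pt "0 0 0.08" --pt "0 0 0.06" --pt "0 0 0.05" --twist '[0,0,0,0,0]'

```text
time: 11.6
tool_pos: [630.6, -21.3, 36.4]
tcp_rot: [3.141, 0.0, 2.88]
contact_force: [-0.8, 0.2, 1.0]
grip_width: 0.5
finger_force: 0.2
```

>>> arm_command --gripper '[0,0,0,0,0]' --pt "0 0 0.03" --pt "0 0 0.03" --pt "0 0 0.02" --pt "0 0 0" --pt "0 0 0" --twist '[0,0,0,0,0]'

```text
time: 12.22
tool_pos: [630.6, -21.3, 34.6]
tcp_rot: [3.141, 0.0, 2.88]
contact_force: [0.3, 0.6, 0.9]
grip_width: 0.4
finger_force: 0.7
```

Still light, so I press on in sub-millimetre steps.

>>> arm_command --gripper '[0,0,0,0,0]' --pt "0 0 0.02" --pt "0 0 0.02" --pt "0 0 0.02" --pt "0 0 0" --pt "0 0 0" --twist '[0,0,0,0,0]'

```text
time: 12.85
tool_pos: [630.6, -21.3, 34.4]
tcp_rot: [3.141, 0.001, 2.88]
contact_force: [-3.7, 0.5, 11.8]
grip_width: 0.4
finger_force: 5.2
```

>>> arm_command --gripper '[0,0,0,0,0]' --pt "0 0 0.02" --pt "0 0 0.01" --pt "0 0 0.01" --pt "0 0 0" --pt "0 0 0" --twist '[0,0,0,0,0]'

```text
time: 13.48
tool_pos: [630.7, -21.3, 34.3]
tcp_rot: [3.142, 0.001, 2.88]
contact_force: [-5.5, 0.2, 15.6]
grip_width: 0.7
finger_force: 8.1
```

The stop is reached: the force climbed to 15 N at z = 34.3 mm, the height expected for a flat leaf. I lift straight off and check.

>>> arm_command --gripper '[0,0,0,0,0]' --pt "0 0 -0.06" --pt "0 0 -0.1" --pt "0 0 -0.5" --pt "0 0 -1" --pt "0 0 -1" --twist '[0,0,0,0,0]'

```text
time: 14.1
tool_pos: [630.6, -21.3, 99.5]
tcp_rot: [3.141, -0.0, 2.88]
contact_force: [0.7, -0.2, -0.3]
grip_width: 0.4
finger_force: 0.0
```

>>> arm_command --gripper '[0,0,0,0,0]' --pt "1 0 -1" --pt "1 0 -1" --pt "1 0 -1" --pt "1 0 0" --pt "1 0 0" --twist '[0,0,0,0,0]'

```text
time: 14.72
tool_pos: [509.3, 11.3, 174.4]
tcp_rot: [3.141, 0.001, 2.88]
contact_force: [0.3, -0.2, 0.1]
grip_width: 0.4
finger_force: 0.0
```

>>> arm_command --gripper '[0,0,0,0,0]' --pt "1 0 0" --pt "1 0 0" --pt "1 0 0" --pt "0 0 0" --pt "0 0 0" --twist '[0,0,0,0,0]'

```text
time: 15.35
tool_pos: [438.4, 30.3, 174.0]
tcp_rot: [3.141, 0.002, 2.88]
contact_force: [0.5, -0.3, -0.4]
grip_width: 0.6
finger_force: 0.0
```

```bash
python3 - <<'E'
from h import *
o=get_obs();print(o['time'],uv(o['tool_pos']),o['contact_force'])
a=capture('scene')[:,:,::-1][150:270,190:330]
cv2.imwrite('pics/m4.png',cv2.resize(a,None,fx=4,fy=4,interpolation=2))
E
```

```text
15.35 (np.float64(-126.9), np.float64(-1.0), 174.0) [ 0.54906501 -0.26866726 -0.42207223]
```

View pics/m4.png

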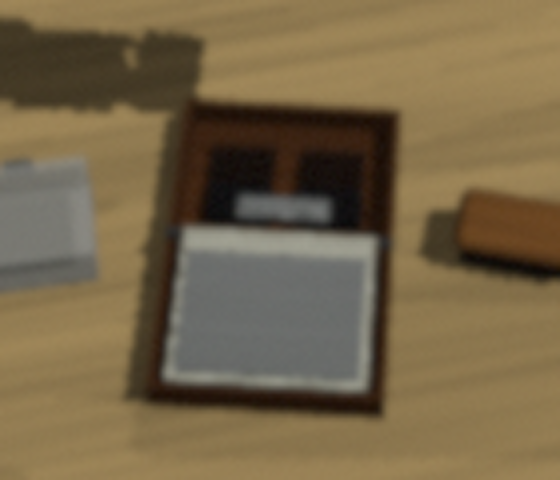

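The leaf lies flat on the far tray, with its edge at crop rows 383–392 (scene rows 246–248). That matches the rows predicted for 3.1 rad. The case and its neighbours haven't moved, so I hand in.

```bash
python3 -c "
from plant import *
print(close_job())"
```

```text
the job is handed in; nothing more can be done
None
```

The leaf is pushed over its spine and lies flat on the far tray, with the case and its neighbours where they stood; the job was handed in at about 15.4 s.

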